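# Bed a stone pinnacle foot on its dowels and hold it while it sets

### The job

Start the setting timer by pushing its sprung plunger fully down, then pick up the stone pinnacle foot, line it up with the two steel dowels on the stone plinth and lower it (do not drop it) over them until the two stones meet flush. Finish while still holding: the gripper stays on the pinnacle foot and keeps it pressed down on the plinth with a firm push of about 15 N on top of its own weight. Leave the mallet, the chisel and the stone offcut where they lie.

Things in the scene. Friction and masses are not known exactly. Their poses are not given: they have to be found in the camera images.
- plinth: lower pale limestone, fixed to the bench: foot slab 130 x 76 x 18 mm, on it a block 112 x 62 mm up to 60 mm. Origin: centre of underside, at bench height; x along its long side, z up. On top, at x = -35 and +35 mm, y = 0, stand two steel dowels, 12 mm in diameter, 24 mm tall (tips 84 mm above the bench), the last 6 mm tapering to 6 mm diameter.
- joint_face (a point): centre of the plinth's upper mating face, midway between the dowels' roots, 60 mm above the bench; axes as the plinth's. Seated, the pinnacle foot's origin lies here.
- pinnacle: pinnacle foot: loose limestone, 0.6 to 0.8 kg, upright on the bench. Slab 110 (x) x 60 (y) x 34 mm, step 80 x 52 mm up to 42, square shaft 44 x 44 mm from 42 to 92 (grip here; faces parallel to the slab's), cap 30 x 30 mm up to 100. Origin: centre of underside; x along its long side, z up. Fits the plinth either way round (half turn).
- hole_a (a point): mouth centre of one of two blind holes in the pinnacle foot's underside, at its x = -35 mm, y = 0; 16 mm in diameter, 28 mm deep, unseen from above
- hole_b (a point): the other hole's mouth centre, the same at x = +35 mm
- timer: grey setting timer, fixed to the bench, box 90 (x) x 80 (y) x 60 mm with a dial on its -x side and a collar 40 mm in diameter up to 70 mm. Origin: centre of its underside; x away from the dial, z up.
- plunger_top (a point): centre of the top of the timer's black mushroom plunger (36 mm in diameter), over the middle of the timer, 92 mm above the bench when up, 80 mm when fully down
- plunger (a joint): plunger travel in m: 0 up, 0.012 fully down on its stop. Sprung: about 3 N to start, 8 N at full stroke; it returns when let go.
- mallet: bystander: mallet lying on the bench, wooden handle 170 mm long, dark steel head 55 x 100 x 60 mm at its +x end; origin on the bench under it, x along the handle
- chisel: bystander: steel stone chisel lying on the bench, about 180 mm long, 18 mm thick; origin on its underside near mid-length, x along it
- offcut: bystander: small limestone offcut, 60 x 45 x 40 mm; origin at the centre of its underside
There are look-alikes about, which are no part of the job. What is shaped like the timer but green or purple is not meant.

How it is judged (in metres and radians):
On the way, in this order (a step that is already met when the one before it is completed fails the run):
1. the timer's plunger is pushed fully down (value of joint plunger above 0.0105 m), for 0.1 s.
2. the pinnacle foot, held by the gripper, is lowered over the dowels (contact force between the fingers and pinnacle above 2 N and horizontal distance between pinnacle and joint_face below 0.006 m and z of pinnacle in the frame of joint_face between 0.004 and 0.023 m), for 0.05 s.
At the end, for the whole second after the job is handed in: Foot on its dowels, underside within 2.5 mm of the plinth's face, within 5 mm and 0.12 rad of its centre and direction (either way round), upright within 0.04 rad, at rest; the gripper touches it (over 3 N) and the stones press together with over 12 N (its weight gives 6 to 8 N) to the end (z of pinnacle in the frame of joint_face between -0.003 and 0.0025 m and horizontal distance between pinnacle and joint_face below 0.005 m and angle between the x axis of pinnacle and the x axis of plinth, either way round below 0.12 rad and angle between pinnacle's own z axis and vertical below 0.04 rad and contact force between pinnacle and plinth above 12 N and contact force between the fingers and pinnacle above 3 N and linear speed of pinnacle below 0.02 m/s); the arm keeps its last pose, push and grip.
It fails at once if the mallet is pushed more than 30 mm (distance of mallet from where it was at the start of the episode above 0.03 m).
It fails at once if the chisel is pushed more than 30 mm (distance of chisel from where it was at the start of the episode above 0.03 m).
It fails at once if the offcut is pushed more than 30 mm (distance of offcut from where it was at the start of the episode above 0.03 m).
It also fails if it takes over 58 s, if anything falls off the work surface, if the arm or the gripper's body presses on something with over 40 N, if the wrist force passes 120 N, or if a joint passes its speed limit or range.

### The arm

A 6-joint arm with a two-finger parallel gripper is mounted at the origin on the work surface. World frame = base frame: x ahead of the robot, y to its left, z up, the work surface at z = 0. Lengths are in m, angles in degrees, forces in N, time in s.
With the tool pointing down it reaches from about 0.35 to 0.95 m from the base axis. Payload 17.4 kg.
Tool frame: the origin (TCP) lies at the very end of the fingers, on their centre line; the grasp point (between the pads) lies r.hold_point_z behind it (r.hold_point_z is the distance from the TCP to the grasp point, in m); z points along the fingers, y is the line along which they close (so a half turn about z gives the same grasp; the last joint's range is limited). The gripper opens to 93 mm and grips with 3 to 60 N. Pads are 15 mm wide; open, the fingers measure 128 mm over their backs; the gripper's body (75 mm by 188 mm) begins 65 mm behind the grasp point.
Start: joints at [-69.718, 6.646, 82.598, -0, 90.757, -2.166], TCP at [0.258, -0.624, 0.219] pointing down, gripper open.
Joint ranges: [-162.19, 162.19], [-47.58, 125.68], [4.15, 143.07], [-65.23, 245.23], [0.69, 171.88], [-170.13, 170.13]. Speed limits (degrees/s): [108.29, 108.29, 127.2, 180, 180, 180].

### API

Orientations are given as [roll, pitch, yaw] about the fixed x, y, z axes, in that order (R = Rz(yaw) Ry(pitch) Rx(roll)).
In Python, from workcell import r gives the robot as it stands.
- The arm moves only by the shell command python3 -m jog 'ROWS'. ROWS is text: rows parted by semicolons, each of 7 numbers parted by spaces: the closure, from 0 (fully open) to 1 (shut), then the shift along the tool's x, y, z in m, then the turn, a rotation vector about the tool's x, y, z in degrees. A call has 1 to 10 rows; each row shifts and turns the commanded pose from where the row before left it, along the tool's axes as they then stand; what a row does not reach is not made up. A row lasts 1/10 s, in which the tool goes at most 50 mm and 8.59 degrees, less where a joint would pass 70% of its speed; a pose out of reach is approached as far as the arm can. A call with a gripper value outside its range is refused whole. The fingers move at their own pace and stop on an object; the grip force is fixed at half the most. Time passes only in rows, so rows that do not move let the fingers close. It gives the time, the measured TCP pose, the force, the opening and the grip force at its end, in the units of the state.
- r.observe(): the state, without advancing time (a new reading comes with each control period).
- r.read_camera(name): name is "scene" or "side" or "wrist"; returns (picture, depth): 480x640x3 uint8, blue, green, red; 480x640 float32, m along the optical axis (not along the pixel's ray), 0 where there is no reading.
- r.camera_model(name): a dict with "fovy" (degrees; the focal length in pixels is half the picture's height over the tangent of half this angle, whatever the lens; pixels are square), "cx", "cy" (the principal point, pixels), "pose" (4x4, takes a point from camera to world coordinates). Camera axes: x right, y down, z forward; pixel columns grow to the right and rows downward; lengths in m; the calibration is good to about 2 mm. A picture is of the moment at which its call begins: read the wrist's pose just before it. camera_model takes no time and is no camera call; for the wrist camera it gives the pose at the moment of the call.
- r.hand_in(): hands the job in; it is judged then, once.
Trained networks look in the newest picture that a camera, given by its name, has taken for a name from the list of things; names that differ only in an ending like _2 or _b are one class to them, and where a whole thing is asked for, a point or a joint stands for the part that bears it (a point fixed in the world has none). Each returns a list of dicts, best first, with "score" (0 to 1); they miss things now and then, are a little off and sometimes report something else, mostly with a low value. They report only what shows in the picture. A call takes as long as a camera call. They do not tell look-alikes from the thing itself.
- r.look_for(target, camera): "location" ([column, row] in pixels, amid what is visible of it).
- r.tip_of(target, camera): "location" ([column, row] in pixels: a listed point, or the origin of a listed thing).
The state is a dict: "clock": time; "joint_pos": joint angles; "dq": joint speeds; "joint_efforts": joint torques, N m; "ee_pos": TCP position; "ee_rot": TCP orientation; "contact_force": force on the tool from outside, world axes, zero at the start; "ft_torque": the same for the moment, N m; "width": finger opening in m; "gripper_force": force on a finger pad.
Only numpy, scipy, OpenCV 4.12 (cv2) and the standard library are available. Lean on these libraries where they do the work, as an engineer would, in place of code of your own. Each camera call takes 0.05 s, during which the arm holds its last target. There are 200 camera calls.

## Working session

There is one attempt and no reset: what is moved stays moved. The work goes in short steps, Python scripts to look and compute and a shell command to move; the robot and the scene stay as the last step left them, time stands still between calls to the robot, and variables do not carry over. Pictures are saved under pics/ and viewed, at most 10 in all, crops included, and the job is handed in when it is done.

```bash
mkdir -p pics; ls; cat > h.py <<'E'
import numpy as np, cv2
from workcell import r
def ray(cam,m,px):
    f=240/np.tan(np.radians(m['fovy']/2)); return np.array([(px[0]-m['cx'])/f,(px[1]-m['cy'])/f,1.])
def P(m,d,px):
    u,v=int(round(px[0])),int(round(px[1])); w=d[max(0,v-2):v+3,max(0,u-2):u+3]; w=w[w>0]
    z=np.median(w) if w.size else 0
    return (m['pose']@np.r_[ray(0,m,px)*z,1])[:3]
def atz(m,px,z):
    a=m['pose'][:3,:3]@ray(0,m,px); o=m['pose'][:3,3]; return o+a*(z-o[2])/a[2]
def cloud(m,d):
    v,u=np.mgrid[:480,:640]; f=240/np.tan(np.radians(m['fovy']/2))
    p=np.stack([(u-m['cx'])/f*d,(v-m['cy'])/f*d,d],-1); return p@m['pose'][:3,:3].T+m['pose'][:3,3]
E
python3 - <<'E'
from h import *
for c in ('scene','side'):
    m=r.camera_model(c); im,d=r.read_camera(c); cv2.imwrite(f'pics/{c}0.png',im); np.savez(f'{c}0.npz',d=d,pose=m['pose'])
    print(c,m['fovy'],m['cx'],m['cy'],m['pose'][:3,3].round(3))
    for t in ('plinth','pinnacle','timer','plunger_top','mallet','chisel','offcut'):
        for g in r.look_for(t,c)[:3]: print(t,round(g['score'],2),np.round(g['location']),P(m,d,g['location']).round(3))
print(r.observe(),r.hold_point_z)
E
```

```text
pics
scene 54.04788790657497 315.3590981748975 241.33107500181455 [1.476 0.332 0.709]
plinth 0.6 [190. 223.] [ 0.533 -0.24   0.059]
pinnacle 0.63 [375. 246.] [0.525 0.247 0.048]
timer 0.9 [244. 231.] [ 0.542 -0.087  0.06 ]
timer 0.62 [210. 269.] [ 0.706 -0.107  0.059]
timer 0.61 [348. 282.] [0.691 0.208 0.06 ]
plunger_top 0.73 [349. 262.] [0.662 0.204 0.092]
plunger_top 0.65 [244. 210.] [ 0.494 -0.099  0.092]
plunger_top 0.43 [209. 246.] [ 0.664 -0.123  0.09 ]
mallet 0.61 [464. 249.] [0.511 0.456 0.056]
chisel 0.88 [286. 318.] [0.784 0.092 0.017]
offcut 0.65 [293. 210.] [ 0.372 -0.005  0.031]
side 51.50888944248937 328.88044922429265 235.1370863732193 [ 0.517 -0.76   0.807]
plinth 0.66 [292. 391.] [ 0.48 -0.28  0.06]
plinth 0.39 [302. 217.] [0.5   0.217 0.047]
pinnacle 0.92 [304. 219.] [0.506 0.217 0.041]
timer 0.89 [365. 222.] [0.653 0.174 0.059]
timer 0.83 [353. 280.] [ 0.608 -0.02   0.06 ]
timer 0.68 [387. 330.] [ 0.661 -0.157  0.059]
plunger_top 0.77 [354. 261.] [0.611 0.004 0.092]
plunger_top 0.67 [387. 311.] [ 0.66  -0.138  0.092]
plunger_top 0.57 [366. 207.] [0.655 0.192 0.093]
mallet 0.92 [284. 168.] [0.451 0.456 0.038]
chisel 0.61 [411. 261.] [0.755 0.082 0.011]
offcut 0.74 [237. 293.] [ 0.36  -0.02   0.031]
{'clock': 0.8, 'joint_pos': array([-6.97175671e+01,  6.64417774e+00,  8.25987042e+01, -1.05771925e-03,
        9.07568517e+01, -2.16645780e+00]), 'dq': array([ 0.09503563,  0.011329  ,  0.05748119,  0.0393411 , -0.05348411,
       -0.0224734 ]), 'joint_efforts': array([ 2.65514769e-03, -7.20976853e+01, -6.22736263e+01,  7.81022804e-02,
        1.82101945e-02,  3.51431174e-05]), 'ee_pos': array([ 0.25773177, -0.62385105,  0.21865922]), 'ee_rot': array([1.79999774e+02, 1.06694244e-03, 2.24488767e+01]), 'contact_force': array([0.32398279, 0.36598269, 0.02027269]), 'ft_torque': array([-0.0131749 ,  0.04637547,  0.01094504]), 'gripper_force': 0.0, 'width': 0.09265000427358078} 0.0188
```

View pics/scene0.png

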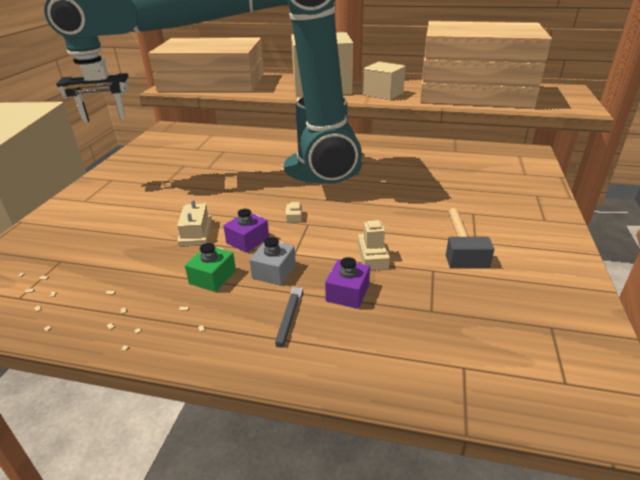

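View pics/side0.png

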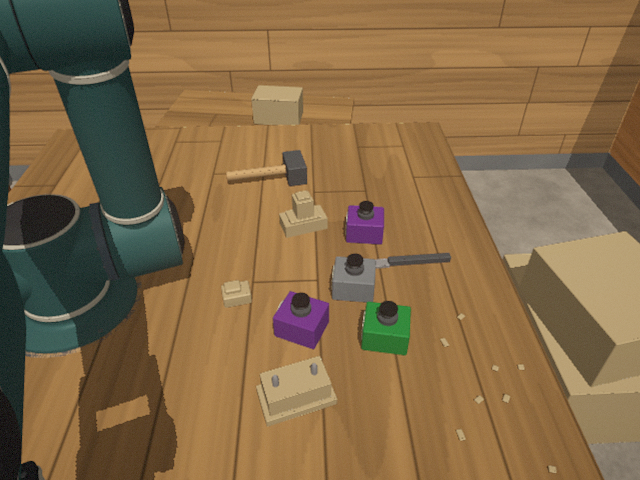

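Candidates (scene px): purple (246,230), green (210,267), grey (272,260), purple (348,282). The grey one, at side px (353,278), fits the description. The plinth with its dowels is at side (296,390), the foot at side (303,215), with the neighbouring purple timer about 15 cm away. I'll confirm with a crop and measure.

```bash
python3 - <<'E'
from h import *
im=cv2.imread('pics/scene0.png'); cv2.imwrite('pics/crop.png',cv2.resize(im[180:360,150:410],None,fx=3,fy=3))
for c in ('scene','side'):
    m=r.camera_model(c); d=np.load(c+'0.npz')['d']; X=cloud(m,d); X[d==0]=9
    def reg(x0,x1,y0,y1,z0,z1):
        k=(X[...,0]>x0)&(X[...,0]<x1)&(X[...,1]>y0)&(X[...,1]<y1)&(X[...,2]>z0)&(X[...,2]<z1); return X[k]
    def show(n,p,rect=True):
        if len(p)<3: print(n,len(p));return
        s=cv2.minAreaRect((p[:,:2]*1000).astype(np.float32)); print(c,n,len(p),'mean',p.mean(0).round(4),'rect',np.round(s[0],1),np.round(s[1],1),round(s[2],1))
    show('plunger',reg(.56,.66,-.05,.05,.088,.097))
    show('timerbox',reg(.53,.69,-.09,.08,.055,.064))
    show('cap',reg(.42,.58,.15,.3,.096,.105))
    show('shafttop',reg(.42,.58,.15,.3,.088,.105))
    show('slab',reg(.42,.58,.13,.3,.02,.105))
    show('slabtop',reg(.42,.58,.13,.3,.03,.046))
    show('plinthtop',reg(.38,.58,-.37,-.16,.055,.064))
    show('plinth',reg(.35,.58,-.40,-.16,.008,.1))
    q=reg(.38,.58,-.37,-.16,.067,.09)
    if len(q)>6:
        _,l,ce=cv2.kmeans(q[:,:2].astype(np.float32),2,None,(3,50,1e-5),5,0); print('dowels',len(q),ce.round(4),q[:,2].max())
E
```

```text
scene plunger 109 mean [0.6168 0.0125 0.0908] rect [616.   11.7] [35.3 33.3] 23.9
scene timerbox 647 mean [0.6243 0.0022 0.0587] rect [606.1 -16.1] [147.4 151.9] 89.9
scene cap 90 mean [0.5082 0.2401 0.0987] rect [506.9 238.8] [34.3 29.5] 21.4
scene shafttop 202 mean [0.5122 0.2402 0.0946] rect [506.6 239.9] [47.8 43.4] 18.4
scene slab 1008 mean [0.5274 0.2422 0.0562] rect [506.4 239.8] [116.3  60.8] 17.5
scene slabtop 392 mean [0.5324 0.2427 0.0369] rect [505.8 239.8] [115.2  60.3] 17.6
scene plinthtop 468 mean [ 0.4943 -0.2523  0.0589] rect [ 487.8 -255.5] [119.2  63.4] 17.2
scene plinth 1138 mean [ 0.5097 -0.2428  0.0434] rect [ 489.3 -254.3] [134.   76.1] 16.8
dowels 54 [[ 0.4575 -0.2644]
 [ 0.5239 -0.2434]] 0.08569504302330744
side plunger 161 mean [0.6117 0.0094 0.0911] rect [611.    9.9] [36.4 34.3] 87.8
side timerbox 902 mean [ 0.6075 -0.0056  0.0591] rect [595.2 -18.5] [145.9 124.8] 88.6
side cap 94 mean [0.5012 0.2361 0.0994] rect [501.1 237.2] [28.9 29.9] 19.9
side shafttop 212 mean [0.5013 0.2321 0.0949] rect [501.5 237.1] [44.1 45.9] 17.8
side slab 1155 mean [0.5006 0.2249 0.0534] rect [501.6 237.5] [111.2  65.5] 16.4
side slabtop 513 mean [0.5002 0.2277 0.0369] rect [501.8 238. ] [110.7  65.5] 16.9
side plinthtop 1917 mean [ 0.4845 -0.259   0.0595] rect [ 485.  -256.4] [112.5  64.2] 17.1
side plinth 3570 mean [ 0.4842 -0.2698  0.0463] rect [ 485.2 -256.8] [130.3  77.8] 17.0
dowels 114 [[ 0.5181 -0.2484]
 [ 0.4519 -0.269 ]] 0.08669969299745539
```

View pics/crop.png

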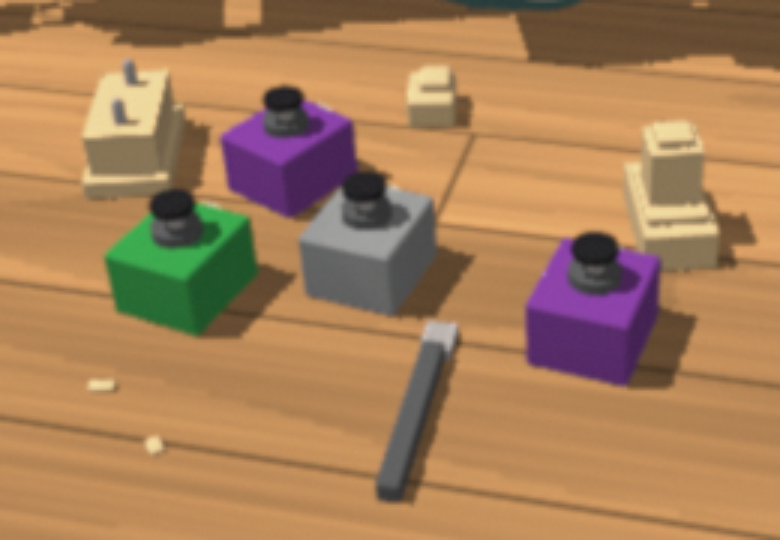

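Grey timer confirmed (crop (367,200)). Its dial faces the scene away side and its plunger is at about (0.613, 0.011). The foot is at about (0.503, 0.238), the plinth at about (0.486, -0.256), both at yaw about 17°.

```bash
cat >> h.py <<'E'
from scipy.spatial.transform import Rotation as Ro
def go(t,yaw=None):
    o=r.observe(); e=Ro.from_euler('xyz',o['ee_rot'],degrees=True)
    print('clk',round(o['clock'],2),'pos',o['ee_pos'].round(4),'rot',o['ee_rot'].round(2),'F',o['contact_force'].round(1),'w',round(o['width'],4))
    if yaw is not None:
        e2=Ro.from_euler('xyz',[180,0,yaw],degrees=True); print('turn',(e.inv()*e2).as_rotvec(degrees=True).round(2))
        print('shift after turn',e2.inv().apply(np.array(t)-o['ee_pos']).round(4))
    print('shift',e.inv().apply(np.array(t)-o['ee_pos']).round(4))
E
python3 -c "
from h import *
go([.613,.011,.2],17)"
```

```text
clk 0.8 pos [ 0.2577 -0.6239  0.2187] rot [180.     0.    22.45] F [0.3 0.4 0. ] w 0.0927
turn [0.   0.   5.45]
shift after turn [ 0.5254 -0.5032  0.0187]
shift [ 0.5708 -0.4511  0.0186]
```

```bash
python3 -m jog '0 0 0 0 0 0 5.45; 0 .029 -.028 0 0 0 0; 0 .029 -.028 0 0 0 0; 0 .029 -.028 0 0 0 0; 0 .029 -.028 0 0 0 0; 0 .029 -.028 0 0 0 0; 0 .029 -.028 0 0 0 0; 0 .029 -.028 0 0 0 0; 0 .029 -.028 0 0 0 0; 0 .029 -.028 0 0 0 0' && python3 -m jog '1 .029 -.028 0 0 0 0; 1 .029 -.028 0 0 0 0; 1 .029 -.028 0 0 0 0; 1 .029 -.028 0 0 0 0; 1 .029 -.028 0 0 0 0; 1 .029 -.028 0 0 0 0; 1 .029 -.028 0 0 0 0; 1 .029 -.028 0 0 0 0; 1 .029 -.028 0 0 0 0;1 0 0 0 0 0 0'
python3 - <<'E'
from h import *
m=r.camera_model('wrist'); im,d=r.read_camera('wrist'); cv2.imwrite('pics/w1.png',im)
print(m['fovy'],m['pose'].round(3))
for g in r.tip_of('plunger_top','wrist'): print(g['score'],g['location'],P(m,d,g['location']).round(4),atz(m,g['location'],.092).round(4))
X=cloud(m,d);X[d==0]=9;k=(X[...,2]>.085)&(X[...,2]<.098)&(abs(X[...,0]-.613)<.04)&(abs(X[...,1]-.011)<.04)
p=X[k]; print(len(p), len(p) and cv2.minAreaRect((p[:,:2]*1000).astype(np.float32)))
go([.613,.011,.1],17)
E
```

```text
clock: 1.8
ee_pos: [0.4342, -0.3051, 0.2189]
ee_rot: [180.0, -0.0, 17.0]
contact_force: [0.5, -0.0, 0.4]
width: 0.0929
gripper_force: 0.0
clock: 2.8
ee_pos: [0.6108, 0.0142, 0.2181]
ee_rot: [-179.9, 0.0, 17.2]
contact_force: [0.6, -1.2, 0.2]
width: 0.0174
gripper_force: 0.0
66.79744159478756 [[ 0.295 -0.92  -0.256  0.681]
 [-0.955 -0.284 -0.079  0.036]
 [-0.     0.268 -0.963  0.385]
 [ 0.     0.     0.     1.   ]]
0.92 [504.0, 221.6] [ 0.6635 -0.1276  0.0927] [ 0.6635 -0.128   0.092 ]
0.71 [103.8, 101.7] [0.6591 0.1997 0.0923] [0.659  0.1998 0.092 ]
0.58 [326.3, 229.0] [0.6145 0.0098 0.0925] [0.6143 0.0098 0.092 ]
1413 ((613.5515747070312, 12.824485778808594), (35.456298828125, 34.09221267700195), 16.962669372558594)
clk 2.9 pos [0.6096 0.0112 0.2183] rot [-1.800e+02  4.000e-02  1.708e+01] F [-0.8 -0.5 -0.2] w 0.0097
turn [-0.    0.04  0.08]
shift after turn [0.0032 0.0012 0.1183]
shift [0.0033 0.0012 0.1183]
```

View pics/w1.png

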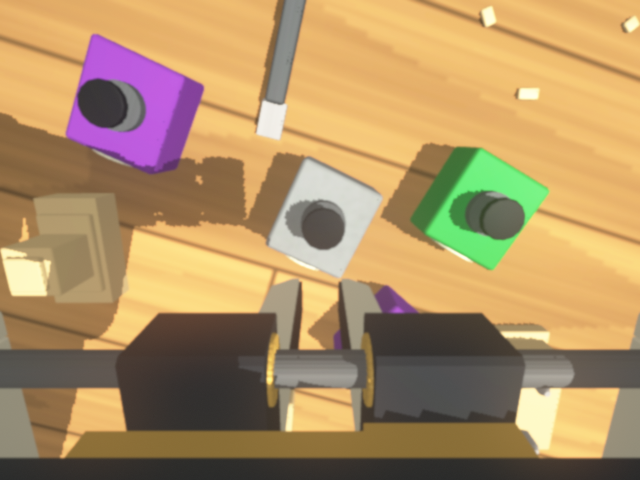

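The wrist picture shows the grey timer with its plunger at (324,228), i.e. (0.614, 0.011), and the green and purple ones to the sides. Pressing down.

```bash
python3 -m jog '1 .004 .001 .03 0 0 0; 1 0 0 .03 0 0 0; 1 0 0 .03 0 0 0; 1 0 0 .02 0 0 0; 1 0 0 .01 0 0 0; 1 0 0 0 0 0 0' && python3 -m jog '1 0 0 .004 0 0 0; 1 0 0 .004 0 0 0; 1 0 0 .004 0 0 0; 1 0 0 .004 0 0 0; 1 0 0 0 0 0 0'
```

```text
clock: 3.5
ee_pos: [0.613, 0.0101, 0.0978]
ee_rot: [-180.0, 0.1, 16.9]
contact_force: [0.1, 0.6, 0.5]
width: 0.0003
gripper_force: 0.0
clock: 4.0
ee_pos: [0.6143, 0.0107, 0.0831]
ee_rot: [179.9, -0.1, 17.0]
contact_force: [1.3, -2.8, 5.9]
width: 0.0006
gripper_force: 3.2
```

```bash
python3 -m jog '1 0 0 .002 0 0 0; 1 0 0 .002 0 0 0; 1 0 0 .001 0 0 0; 1 0 0 0 0 0 0; 1 0 0 0 0 0 0'
```

```text
clock: 4.5
ee_pos: [0.6145, 0.0107, 0.0801]
ee_rot: [179.9, -0.1, 17.0]
contact_force: [-7.0, -3.1, 20.6]
width: 0.0005
gripper_force: 10.5
```

```bash
python3 -m jog '1 0 0 0 0 0 0; 1 0 0 -.03 0 0 0; 1 0 0 -.045 0 0 0; 1 0 0 -.045 0 0 0; 1 0 0 -.045 0 0 0; 0 -.01 -.05 0 0 0 0; 0 -.01 -.05 0 0 0 0; 0 -.01 -.05 0 0 0 0; 0 -.01 -.05 0 0 0 0;0 0 -.05 0 0 0 0' && python3 -m jog '0 0 0 0 0 0 0; 0 0 0 0 0 0 0'
python3 - <<'E'
from h import *
m=r.camera_model('wrist'); im,d=r.read_camera('wrist'); cv2.imwrite('pics/w2.png',im)
X=cloud(m,d);X[d==0]=9;n=(abs(X[...,0]-.503)<.09)&(abs(X[...,1]-.238)<.08)
for a,b in ((.096,.104),(.089,.104),(.031,.037),(.039,.045)):
    p=X[n&(X[...,2]>a)&(X[...,2]<b)]; print(a,len(p),len(p)>3 and cv2.minAreaRect((p[:,:2]*1000).astype(np.float32)))
for g in r.tip_of('pinnacle','wrist'): print(g['score'],g['location'],atz(m,g['location'],0).round(4))
go([.503,.238,.049],17)
E
```

```text
clock: 5.5
ee_pos: [0.5026, 0.2363, 0.2431]
ee_rot: [-180.0, -0.0, 17.0]
contact_force: [1.3, 0.2, 0.1]
width: 0.0357
gripper_force: 0.0
clock: 5.7
ee_pos: [0.5038, 0.2358, 0.2426]
ee_rot: [180.0, 0.0, 17.1]
contact_force: [0.1, 0.5, 0.5]
width: 0.0518
gripper_force: 0.0
0.096 1144 ((503.89166259765625, 240.92880249023438), (29.444610595703125, 29.5269832611084), 17.506092071533203)
0.089 2342 ((503.74017333984375, 240.67819213867188), (43.50920486450195, 44.03512191772461), 17.454931259155273)
0.031 2070 ((502.9971008300781, 240.53993225097656), (109.87580108642578, 60.15528869628906), 17.1937255859375)
0.039 1214 ((503.80389404296875, 240.7404327392578), (79.46016693115234, 51.72348403930664), 17.600173950195312)
0.6 [318.3, 205.9] [0.504  0.2375 0.    ]
clk 5.8 pos [0.5045 0.2343 0.2425] rot [1.7999e+02 1.0000e-02 1.6980e+01] F [0.4 0.5 0.3] w 0.0599
turn [ 0.01  0.01 -0.02]
shift after turn [-0.0003 -0.004   0.1935]
shift [-0.0003 -0.004   0.1935]
```

View pics/w2.png

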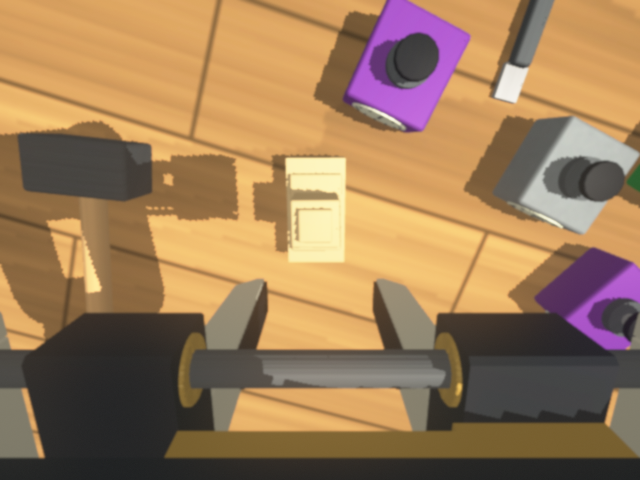

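The foot shows with its shaft top at (318,225): (0.5035, 0.2405), yaw 17.4°, and all sizes agree. Descending to grip.

```bash
python3 -m jog '0 0 -.005 0 0 0 -.4; 0 0 0 .04 0 0 0; 0 0 0 .04 0 0 0; 0 0 0 .03 0 0 0; 0 0 0 .03 0 0 0; 0 0 0 .03 0 0 0; 0 0 0 .023 0 0 0; 0 0 0 0 0 0 0' && python3 -m jog '1 0 0 0 0 0 0; 1 0 0 0 0 0 0; 1 0 0 0 0 0 0; 1 0 0 0 0 0 0; 1 0 0 0 0 0 0; 1 0 0 0 0 0 0; 1 0 0 0 0 0 0; 1 0 0 0 0 0 0; 1 0 0 0 0 0 0; 1 0 0 0 0 0 0'
```

```text
clock: 6.6
ee_pos: [0.5016, 0.2383, 0.0464]
ee_rot: [180.0, 0.3, 17.3]
contact_force: [0.4, 0.5, 0.4]
width: 0.0929
gripper_force: 0.0
clock: 7.6
ee_pos: [0.5028, 0.2398, 0.0498]
ee_rot: [-180.0, -0.0, 17.4]
contact_force: [-0.6, 2.1, 3.0]
width: 0.0435
gripper_force: 30.0
```

```bash
python3 -m jog '1 0 0 -.01 0 0 0; 1 0 0 -.02 0 0 0; 1 0 0 -.03 0 0 0; 1 0 0 -.03 0 0 0; 1 0 0 -.03 0 0 0; 1 -.009 .015 -.005 0 0 0; 1 -.0177 .0311 0 0 0 0; 1 -.0177 .0311 0 0 0 0; 1 -.0177 .0311 0 0 0 0; 1 -.0177 .0311 0 0 0 0' && python3 -m jog '1 -.0177 .0311 0 0 0 0; 1 -.0177 .0311 0 0 0 0; 1 -.0177 .0311 0 0 0 0; 1 -.0177 .0311 0 0 0 0; 1 -.0177 .0311 0 0 0 0; 1 -.0177 .0311 0 0 0 0; 1 -.0177 .0311 0 0 0 0; 1 -.0177 .0311 0 0 0 0; 1 -.0177 .0311 0 0 0 0; 1 -.0177 .0311 0 0 0 0' && python3 -m jog '1 -.009 .015 0 0 0 0; 1 0 0 0 0 0 0; 1 0 0 0 0 0 0'
python3 - <<'E'
from h import *
o=r.observe()
m=r.camera_model('wrist'); im,d=r.read_camera('wrist'); cv2.imwrite('pics/w3.png',im); np.savez('w3.npz',d=d,pose=m['pose'])
X=cloud(m,d);X[d==0]=9;n=(abs(X[...,0]-.486)<.09)&(abs(X[...,1]+.256)<.08)
for a,b in ((.055,.064),(.014,.022)):
    p=X[n&(X[...,2]>a)&(X[...,2]<b)]; print(a,len(p),len(p)>3 and cv2.minAreaRect((p[:,:2]*1000).astype(np.float32)))
q=X[n&(X[...,2]>.080)&(X[...,2]<.088)][:,:2]
_,l,ce=cv2.kmeans(q.astype(np.float32),2,None,(3,50,1e-5),5,0); print(len(q),ce,np.bincount(l.ravel()))
for t in('hole_a','joint_face','plinth'):
  for g in r.tip_of(t,'wrist'): print(t,g['score'],g['location'],atz(m,g['location'],.06 if t!='plinth' else 0).round(4))
# held foot: cap and slab tops in tool frame
T=Ro.from_euler('xyz',o['ee_rot'],degrees=True).inv()
Y=T.apply((X-o['ee_pos']).reshape(-1,3)); Y=Y[(abs(Y[:,0])<.08)&(abs(Y[:,1])<.05)&(Y[:,2]>-.06)&(Y[:,2]<.06)&(X.reshape(-1,3)[:,2]<5)]
print(np.histogram(Y[:,2],24,(-.06,.06)))
go([.486,-.256,.2],17.4)
E
```

```text
clock: 8.6
ee_pos: [0.467, 0.0808, 0.1735]
ee_rot: [180.0, 0.1, 17.4]
contact_force: [0.2, -1.3, -7.6]
width: 0.0442
gripper_force: 30.0
clock: 9.6
ee_pos: [0.3907, -0.2683, 0.1736]
ee_rot: [-179.9, 0.1, 17.4]
contact_force: [0.6, 0.3, -7.2]
width: 0.0441
gripper_force: 30.0
clock: 9.9
ee_pos: [0.3874, -0.2839, 0.1737]
ee_rot: [-179.9, 0.1, 17.3]
contact_force: [-0.3, -0.1, -7.1]
width: 0.0435
gripper_force: 30.0
0.055 13266 ((487.848876953125, -254.0435791015625), (107.669921875, 62.19892883300781), 17.318626403808594)
0.014 837 ((490.149169921875, -253.41921997070312), (118.96504211425781, 76.38803100585938), 17.303651809692383)
408 [[ 0.45246747 -0.26500395]
 [ 0.5186187  -0.2444011 ]] [183 225]
joint_face 0.59 [323.4, 97.5] [ 0.4859 -0.2558  0.06  ]
plinth 0.66 [318.5, 103.6] [ 0.4859 -0.2518  0.    ]
(array([ 567, 3332, 1560, 4721, 1003,  887,  738,  660,  577,  509,  415,
        305,  257, 4124, 1742, 2977,  110,   91,   51,   87,  106,   99,
          4,    0]), array([-0.06 , -0.055, -0.05 , -0.045, -0.04 , -0.035, -0.03 , -0.025,
       -0.02 , -0.015, -0.01 , -0.005,  0.   ,  0.005,  0.01 ,  0.015,
        0.02 ,  0.025,  0.03 ,  0.035,  0.04 ,  0.045,  0.05 ,  0.055,
        0.06 ]))
clk 10.1 pos [ 0.3883 -0.2833  0.1745] rot [-179.99    0.     17.45] F [ 0.   0.4 -7.9] w 0.0441
turn [-0.01  0.    0.05]
shift after turn [ 0.1014  0.0032 -0.0255]
shift [ 0.1013  0.0033 -0.0255]
```

View pics/w3.png

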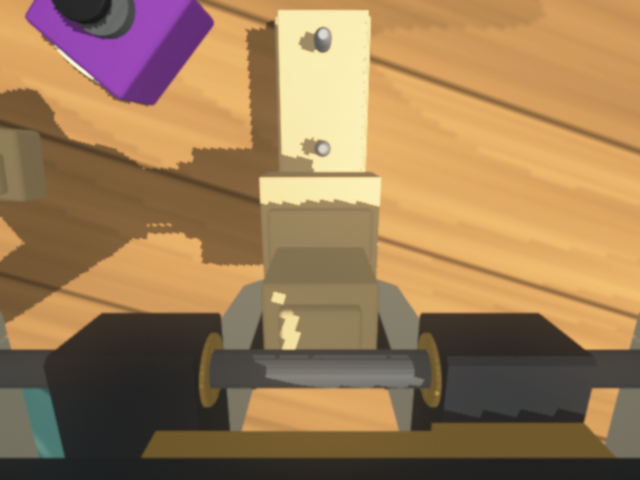

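The plinth is visible with dowels at (323,40) and (322,148), midpoint (0.4855, -0.2547), yaw 17.3°. The held foot is below it, with its slab's front edge at row 178. Next, measuring the foot's offset in the hand from the same image.

```bash
python3 - <<'E'
from h import *
z=np.load('w3.npz'); m=r.camera_model('wrist'); m['pose']=z['pose']; d=z['d']; X=cloud(m,d)
T=Ro.from_euler('xyz',[180,0,17.4],degrees=True).inv(); o=r.observe()['ee_pos']
Y=T.apply((X-o).reshape(-1,3)); Y[d.ravel()==0]=9
for n,a,b in (('slab',.012,.02),('step',.004,.0115)):
    p=Y[(Y[:,2]>a)&(Y[:,2]<b)&(Y[:,0]>.028)&(Y[:,0]<.08)&(abs(Y[:,1])<.05)]
    print(n,len(p),cv2.minAreaRect((p[:,:2]*1000).astype(np.float32)),'x',p[:,0].min(),p[:,0].max(),'y',p[:,1].min(),p[:,1].max(),'z',np.median(p[:,2]))
dm=np.array([.4855,-.2547,.06]); print('plinth centre in tool',T.apply(dm-o))
E
```

```text
slab 4142 ((41.415283203125, 0.05117034912109375), (60.1650276184082, 26.775985717773438), 89.98466491699219) x 0.02801995226088984 0.05479803450746092 y -0.030027997649388134 0.03013606092635189 z 0.01604716771762855
step 2545 ((33.938655853271484, 0.1522083282470703), (52.112247467041016, 11.871302604675293), 89.99557495117188) x 0.028001098457684295 0.039874934090123215 y -0.025903654301815703 0.026208379486052102 z 0.008158151488125624
plinth centre in tool [0.10126521 0.00177806 0.11449156]
```

```bash
python3 -m jog '1 .02 0 0 0 0 0; 1 .03 .0018 0 0 0 0; 1 .03 0 0 0 0 0; 1 .0213 0 0 0 0 0; 1 0 0 0 0 0 0; 1 0 0 .015 0 0 0; 1 0 0 .015 0 0 0; 1 0 0 0 0 0 0; 1 0 0 0 0 0 0; 1 0 0 0 0 0 0'
python3 - <<'E'
from h import *
for i in range(3): r.read_camera('side'); go([.4855,-.2547,.110],17.4)
E
```

```text
clock: 11.1
ee_pos: [0.4854, -0.2557, 0.1451]
ee_rot: [180.0, -0.0, 17.4]
contact_force: [-0.8, -0.1, -7.1]
width: 0.0437
gripper_force: 30.0
clk 11.15 pos [ 0.4855 -0.2557  0.1452] rot [ 1.7996e+02 -3.0000e-02  1.7380e+01] F [-0.  -0.5 -6.8] w 0.0439
turn [ 0.04 -0.03 -0.02]
shift after turn [ 0.0003 -0.0009  0.0352]
shift [ 0.0003 -0.0009  0.0352]
clk 11.2 pos [ 0.4856 -0.2556  0.1453] rot [ 1.7996e+02 -4.0000e-02  1.7380e+01] F [-0.2 -0.6 -6.9] w 0.0443
turn [ 0.04 -0.04 -0.02]
shift after turn [ 0.0002 -0.0009  0.0353]
shift [ 0.0002 -0.0009  0.0353]
clk 11.25 pos [ 0.4856 -0.2556  0.1452] rot [ 1.7996e+02 -3.0000e-02  1.7390e+01] F [-0.1  0.2 -7.3] w 0.0439
turn [ 0.04 -0.03 -0.01]
shift after turn [ 0.0002 -0.0009  0.0352]
shift [ 0.0002 -0.0009  0.0352]
```

```bash
python3 -m jog '1 0 -.0008 .003 0 0 0; 1 0 0 .004 0 0 0; 1 0 0 .004 0 0 0; 1 0 0 .004 0 0 0; 1 0 0 .003 0 0 0; 1 0 0 0 0 0 0' && python3 -m jog '1 0 0 .004 0 0 0; 1 0 0 .004 0 0 0; 1 0 0 .004 0 0 0; 1 0 0 0 0 0 0'
```

```text
clock: 11.85
ee_pos: [0.4851, -0.2545, 0.126]
ee_rot: [-180.0, 0.0, 17.4]
contact_force: [-0.5, 0.3, -6.7]
width: 0.0437
gripper_force: 30.0
clock: 12.25
ee_pos: [0.485, -0.2545, 0.1138]
ee_rot: [-180.0, 0.0, 17.4]
contact_force: [0.3, 0.1, -7.5]
width: 0.0438
gripper_force: 30.0
```

Going on cleanly over the dowels; now touch down.

```bash
python3 -m jog '1 0 0 .001 0 0 0; 1 0 0 .001 0 0 0; 1 0 0 .001 0 0 0; 1 0 0 .001 0 0 0; 1 0 0 0 0 0 0; 1 0 0 0 0 0 0'
```

```text
clock: 12.85
ee_pos: [0.4853, -0.2546, 0.1106]
ee_rot: [180.0, -0.0, 17.4]
contact_force: [0.3, -1.1, -7.0]
width: 0.044
gripper_force: 30.0
```

```bash
python3 -m jog '1 0 0 .0007 0 0 0; 1 0 0 .0007 0 0 0; 1 0 0 0 0 0 0; 1 0 0 0 0 0 0; 1 0 0 0 0 0 0'
```

```text
clock: 13.35
ee_pos: [0.4854, -0.2547, 0.1098]
ee_rot: [180.0, -0.0, 17.4]
contact_force: [-3.1, 2.0, 5.0]
width: 0.0442
gripper_force: 30.0
```

```bash
python3 -m jog '1 0 0 .0007 0 0 0; 1 0 0 0 0 0 0; 1 0 0 0 0 0 0; 1 0 0 0 0 0 0'; python3 - <<'E'
from h import *
for i in range(3): r.read_camera('side'); print(r.observe()['contact_force'].round(1))
E
```

```text
clock: 13.75
ee_pos: [0.4854, -0.2547, 0.1098]
ee_rot: [180.0, -0.0, 17.4]
contact_force: [-6.9, 3.4, 11.5]
width: 0.0439
gripper_force: 30.0
[-7.5  3.8 12.1]
[-8.3  4.1 11.6]
[-7.6  5.  12. ]
```

```bash
python3 -m jog '1 0 0 .0004 0 0 0; 1 0 0 0 0 0 0; 1 0 0 0 0 0 0; 1 0 0 0 0 0 0; 1 0 0 0 0 0 0'; python3 - <<'E'
from h import *
m=r.camera_model('side'); im,d=r.read_camera('side'); cv2.imwrite('pics/s2.png',cv2.resize(im[300:440,200:400],None,fx=4,fy=4))
for i in range(4): r.read_camera('side'); print(r.observe()['contact_force'].round(1))
go([.4855,-.2547,.11],17.4)
E
```

```text
clock: 14.4
ee_pos: [0.4854, -0.2547, 0.1097]
ee_rot: [180.0, -0.0, 17.4]
contact_force: [-7.8, 5.7, 15.6]
width: 0.0441
gripper_force: 30.0
[-9.2  4.5 15.6]
[-9.7  4.5 15.4]
[-9.5  5.1 15.7]
[-9.3  6.2 16.5]
clk 14.65 pos [ 0.4854 -0.2547  0.1097] rot [ 1.7997e+02 -4.0000e-02  1.7400e+01] F [-9.3  6.2 16.5] w 0.0441
turn [ 0.03 -0.04 -0.  ]
shift after turn [ 0.0001  0.     -0.0003]
shift [ 0.0001  0.     -0.0003]
```

View pics/s2.png

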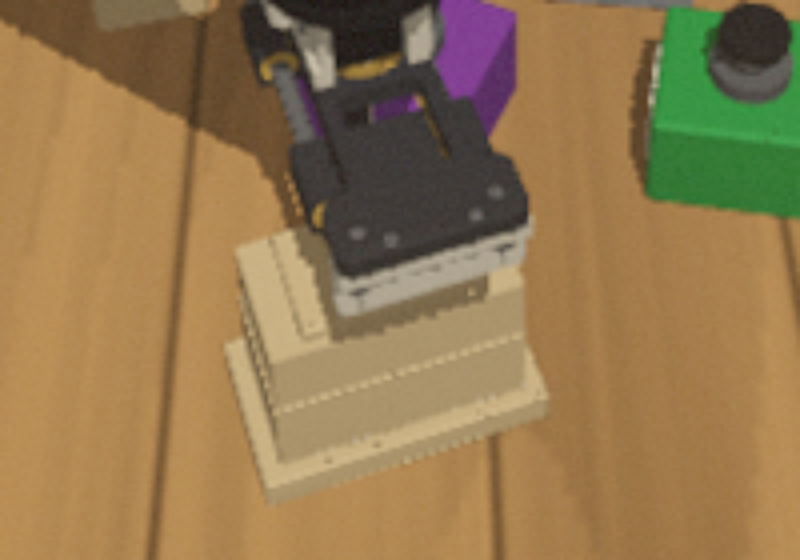

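The picture shows the foot flush on the plinth, with a thin even joint from (275,410) to (520,335), and the gripper holding the shaft. The push is steady at about 16 N.

```bash
python3 -c "
from workcell import r
print(r.hand_in())"
```

```text
the job is handed in; nothing more can be done
None
```

The job is handed in, with no verdict shown: the timer's plunger was pushed to its stop, and the pinnacle foot sits flush on its dowels, still gripped and pressed down with about 16 N. The mallet, chisel and offcut were not touched.

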